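# Show the cross-match card to the reading camera

### The job

The spin is over: unload the grey work rack. Stand the two blue grouping cards in the free slots of the yellow file rack, fully down, leaving the purple card of the other patient where it is; then lift out the green cross-match card and hold it up to the reading camera, upright, labelled front towards the lens and square to it, its middle level with and centred on the lens, 15 cm in front of the glass. Finish while still holding it steady there for the picture, and do not disturb the camera, the other cards or anything else on the bench.

Things in the scene. Friction and masses are not known exactly. Their poses are not given: they have to be found in the camera images.
- cross_card: Gel card, stiff, 70 mm wide, 53 tall, 22 g: lower 30 mm clear, 6 mm thick; upper 23 mm a white grip band 9 mm thick, pinched across its thickness. Origin: centre of its foot; z up, x out of its labelled front, y along its width. Green label and foil: cross-match card, in any slot of the work rack. At the start all labelled fronts look along the rack's +x, away from the robot; backs are white.
- cross_card_mid (a point): The middle of the green card, 26.5 mm above its foot, with the card's axes.
- group_card_a: Gel card, size and axes as the green card. Blue label and blue foil: a grouping card to be filed, in some slot of the work rack. It may stand either way round in the file rack.
- group_card_b: Gel card, size and axes as the green card. Blue label and blue foil: the other grouping card to be filed, in some slot of the work rack.
- other_card: Gel card, size and axes as the green card. Purple label and foil, in the fourth slot of the work rack: another patient's, stays.
- filed_card_a: Gel card, size and axes as the green card. Blue, already filed in the file rack's slot at x = -31, y = +43 mm; stays.
- filed_card_b: Gel card, size and axes as the green card. Blue, already filed in the file rack's slot at x = +31, y = -43 mm; stays.
- work_rack: Grey moulded card rack, 128 (x) x 184 (y) x 26 mm tall, fixed. Origin: centre of underside. Four slots 74 mm (y) x 9 mm (x), centres at x +-31, y +-43 mm, floor 5 mm above the bench, top 6 mm flared to 80 x 17 mm. Cards stand on the slot floor, tops 58 mm above the bench. Holds four cards at the start, faces square to the rack's x.
- file_rack: Yellow moulded card rack, 128 (x) x 184 (y) x 26 mm tall, fixed. Origin: centre of underside. Four slots 74 mm (y) x 9 mm (x), centres at x +-31, y +-43 mm, floor 5 mm above the bench, top 6 mm flared to 80 x 17 mm. Cards stand on the slot floor, tops 58 mm above the bench. Two slots hold cards, the other two (diagonal) are free.
- file_rack_slot0 (a point): Centre of the floor of a free slot of the file rack (x = -31, y = -43 mm), with the rack's axes: a card's width lies along y.
- file_rack_slot3 (a point): Centre of the floor of the other free slot of the file rack (x = +31, y = +43 mm), with the rack's axes.
- camera_stand: Fixed stand of the reading camera: grey base plate 150 x 130 x 14 mm, aluminium column 20 mm thick, 352 mm tall. Origin: under the column; z up; the camera looks along the stand's x.
- lens (a point): Centre of the front glass of the reading camera: white and black, 58 mm ring light, clamped on the column 170 to 250 mm above the bench (varies), glass 85 mm in front of the column. x: out along the level line of sight, z up. The head reaches 29 mm above and below this line; the clamp grips firmly.
- vial_a: White reagent vial with red cap, 26 mm across, 66 mm tall, loose at the back. Origin: centre of its underside.
- vial_b: White reagent vial with blue cap, 26 mm across, 66 mm tall, loose at the back. Origin: centre of its underside.
- tape_roll: White tape roll lying flat, 62 mm across, 19 mm tall, loose. Origin: centre of its underside.
- marker: Black and blue marker pen, 120 x 13 x 13 mm, lying along its x, loose at the back. Origin: centre of its underside.
Things that resemble listed ones, but are neither listed nor needed, are in the scene too. Leave any orange look-alike of the group_card_b alone.

How it is judged:
On the way:
1. both blue grouping cards stand fully down in the free slots of the file rack, let go (x of group_card_a in the frame of file_rack between -0.045 and 0.045 m and y of group_card_a in the frame of file_rack between -0.055 and 0.055 m and z of each of group_card_a, group_card_b in the frame of file_rack below 0.0085 m and angle between each of group_card_a, group_card_b's own z axis and vertical below 0.2 rad and contact force between each of group_card_a, group_card_b and the fingers below 0.05 N and linear speed of each of group_card_a, group_card_b below 0.03 m/s and x of group_card_b in the frame of file_rack between -0.045 and 0.045 m and y of group_card_b in the frame of file_rack between -0.055 and 0.055 m), for 0.2 s.
At the end, for the whole second after the job is handed in: Both blue cards fully down in file rack slots (3.5 mm), upright, let go. Green card gripped, steady, touching nothing else: middle 125-175 mm from the lens, within 15 mm of its line of sight, upright within 0.17 rad, labelled front to the lens and square within 0.2 rad; nothing else moved (all of step 1 and x of cross_card_mid in the frame of lens between 0.125 and 0.175 m and y of cross_card_mid in the frame of lens between -0.015 and 0.015 m and z of cross_card_mid in the frame of lens between -0.015 and 0.015 m and angle between the x axis of cross_card and the x axis of lens, either way round below 0.2 rad and angle between cross_card's own z axis and vertical below 0.17 rad and x of lens in the frame of cross_card above 0.1 m and height (world z) of cross_card above 0.1 m and contact force between cross_card and the fingers above 0.5 N and contact force between cross_card and camera_stand below 0.05 N and linear speed of cross_card below 0.03 m/s and angular speed of cross_card below 0.3 rad/s); the arm keeps its last pose, push and grip.
It fails at once if the purple card or a card already filed is moved by more than 15 mm (distance of any of other_card, filed_card_a, filed_card_b from where it was at the start of the episode above 0.015 m).
It fails at once if a vial, the tape roll or the marker is moved by more than 15 mm (distance of any of vial_a, vial_b, tape_roll, marker from where it was at the start of the episode above 0.015 m).
It fails at once if a vial is knocked over (angle between any of vial_a, vial_b's own z axis and vertical above 0.5 rad).
It fails at once if the camera is pushed out of its setting by more than 4 mm (distance of lens from where it was at the start of the episode above 0.004 m).
It also fails if it takes over 69 s, if anything falls off the work surface, if the arm or the gripper's body presses on something with over 40 N, if the wrist force passes 120 N, or if a joint passes its speed limit or range.

### The arm

A 6-joint arm with a two-finger parallel gripper is mounted at the origin on the work surface. World frame = base frame: x ahead of the robot, y to its left, z up, the work surface at z = 0. Lengths are in m, angles in rad, forces in N, time in s.
With the tool pointing down it reaches from about 0.325 to 0.775 m from the base axis. Payload 5.5 kg.
Tool frame: the origin (TCP) lies midway between the tips of the shut fingers; the grasp point (between the pads) lies 19 mm behind it; z points along the fingers, y is the direction in which the jaws open and shut (so a half turn about z gives the same grasp; the last joint's range is limited). The gripper opens to 85 mm and grips with 20 to 120 N. Pads are 22 mm wide; open, the fingers measure 114 mm over their backs; the gripper's body (76 mm by 85 mm) begins 54 mm behind the grasp point. The pads swing forward as they close: fully open they stand 13 mm farther back than shut.
Start: joints at [-1.278, 0.091, 1.231, -0, 1.82, -0.057], TCP at [0.206, -0.564, 0.231] pointing down, gripper open.
Joint ranges: [-2.87, 2.87], [-0.86, 2.18], [0.17, 2.46], [-1.51, 4.65], [0.06, 2.69], [-2.65, 2.65]. Speed limits (rad/s): [2.57, 2.57, 3.01, 3.14, 3.14, 3.14].

### API

Orientations are given as a rotation vector (axis times angle).
In Python, from station import goto, move_straight, goto_joints, grip, sleep, solve_ik, read_state, camera, camera_model, IKError, hand_in gives the robot as it stands. Calls block until the motion is done:
- goto(position, orientation): joint-space move of the TCP to a pose.
- move_straight(position, rot=None, vel=0.15): straight line of the TCP; rot=None keeps the orientation; vel is the mean speed in m/s.
- goto_joints(angles): joint-space move.
- grip(opening, force=None): finger opening in m; force is the grip in N (None keeps the last); returns when the fingers have stopped.
- sleep(seconds).
- solve_ik(position, orientation): joint angles nearest the present ones, or None.
- read_state(): the state.
- camera(name): name is "scene" or "top"; returns the picture (420x560x3 uint8, red, green, blue); there is no depth.
- camera_model(name): a dict with "camera_matrix" (3x3 intrinsics, pixels), "R" (3x3) and "t" (3): a world point X has camera coordinates R X + t. Camera axes: x right, y down, z forward; pixel columns grow to the right and rows downward; lengths in m; the calibration is good to about 2 mm. A picture is of the moment at which its call begins. camera_model takes no time and is no camera call.
A pose or a line that the arm cannot do raises IKError and nothing moves.
- hand_in(): hands the job in, once; it reports no verdict.
The state is a dict: "time": time; "q": joint angles; "dq": joint speeds; "joint_efforts": joint torques, N m; "tool_pos": TCP position; "ee_rot": TCP orientation; "contact_force": force on the tool from outside, world axes, zero at the start; "wrist_torque": the same for the moment, N m; "gripper_width": finger opening in m.
Only numpy, scipy, OpenCV 4.12 (cv2) and the standard library are available. Lean on these libraries where they do the work, as an engineer would, in place of code of your own. Each camera call takes 0.05 s, during which the arm holds its last target. There are 200 camera calls.

## Working session

There is one attempt and no reset: what is moved stays moved. The work goes in short steps, each a Python script; the robot and the scene stay as the last script left them, time stands still between calls to the robot, and variables do not carry over. Pictures are saved under pics/ and viewed, about 8 in all and at most 12, crops included, and the job is handed in when it is done.

```bash
ls; mkdir -p pics; python3 - <<'E'
from station import *
import cv2
for n in("scene","top"):
    cv2.imwrite(f"pics/{n}0.png",cv2.cvtColor(camera(n),cv2.COLOR_RGB2BGR))
    m=camera_model(n);print(n,m)
s=read_state();print(s)
E
```

```text
pics
scene {'camera_matrix': array([[446.39186681,   0.        , 287.94828365],
       [  0.        , 446.39186681, 210.25395956],
       [  0.        ,   0.        ,   1.        ]]), 'R': array([[-0.70187822,  0.71223056, -0.00972613],
       [ 0.39608847,  0.3789097 , -0.83638589],
       [-0.59201426, -0.59089345, -0.54805478]]), 't': array([ 0.4091894 , -0.08535574,  1.39358919])}
top {'camera_matrix': array([[501.78345485,   0.        , 287.133323  ],
       [  0.        , 501.78345485, 203.95910199],
       [  0.        ,   0.        ,   1.        ]]), 'R': array([[ 0.01086079, -0.99982668,  0.01512151],
       [-0.99732327, -0.01192464, -0.0721394 ],
       [ 0.07230722, -0.01429755, -0.99727992]]), 't': array([-0.05885821,  0.54276003,  1.38381413])}
{'time': 0.1, 'q': array([-1.27767358e+00,  9.17723941e-02,  1.23178799e+00,  2.36594846e-05,
        1.81979840e+00, -5.67258479e-02]), 'dq': array([ 0.00059074, -0.00130964, -0.00322757,  0.00107741, -0.00037846,
        0.0012667 ]), 'joint_efforts': array([ 3.43829859e-03, -4.60217679e+01, -4.19220006e+01, -2.20392639e-05,
        1.06231158e-02,  2.20566051e-05]), 'tool_pos': array([ 0.20556949, -0.56340961,  0.23025791]), 'ee_rot': array([-3.09191976e+00, -5.46445947e-01,  2.91208041e-04]), 'contact_force': array([-0.31228394,  0.08994767, -1.48126256]), 'wrist_torque': array([-0.01215201, -0.05353219,  0.00690932]), 'gripper_width': 0.0854551035067906}
```

View pics/scene0.png

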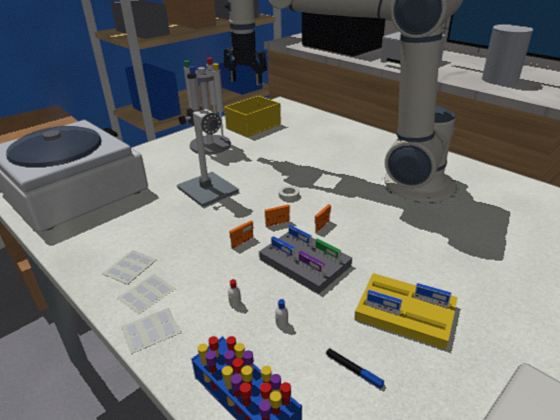

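View pics/top0.png

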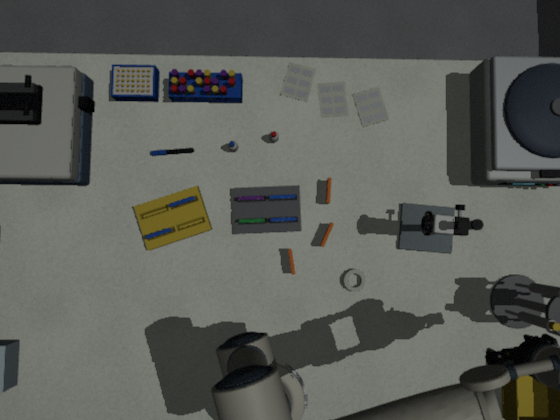

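The scene view shows the grey rack at (305,258), the yellow rack at (407,308) and the camera head at (208,123). In the top view they are at (265,210), (172,217) and (430,226).

Candidates, top-view pixels:
- **Blue in the grey rack:** (283,197) and (283,220).
- **Green:** (250,220).
- **Purple (stays):** (250,198).
- **Already filed blue (stay):** (183,203) and (158,234).
- **Orange decoys (leave):** (328,190), (326,234) and (291,261).

I choose the two blue cards and the green card in the grey rack, and will check that choice in a close crop.

```bash
python3 - <<'E'
import cv2,numpy as np
t=cv2.imread("pics/top0.png");s=cv2.imread("pics/scene0.png")
a=cv2.resize(t[170:260,120:320],(800,360),interpolation=cv2.INTER_CUBIC)
b=cv2.resize(t[190:260,350:490],(400,200),interpolation=cv2.INTER_CUBIC)
c=cv2.resize(s[95:210,165:280],(400,400),interpolation=cv2.INTER_CUBIC)[:230]
o=np.zeros((600,800,3),np.uint8);o[:360]=a;o[360:560,:400]=b;o[360:590,400:]=c
cv2.imwrite("pics/crop1.png",o)
E
```

```text
(no output)
```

View pics/crop1.png

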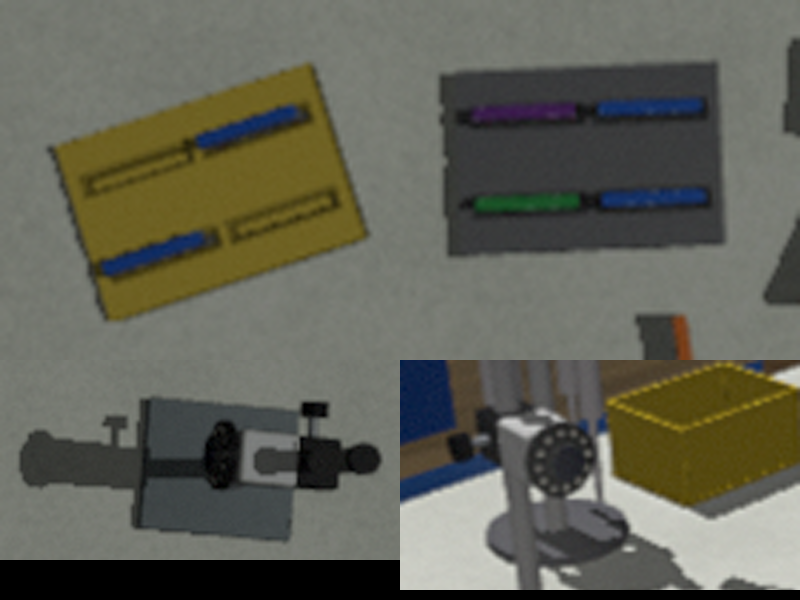

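The crop confirms the choice. Blue cards are at crop (651,108) and (655,198), green at (527,203) and purple at (526,112). The free yellow slots are at (140,170) and (283,216), and the lens faces left, along world +y.

Next I fit the poses.

```bash
cat > geo.py <<'E'
import numpy as np, cv2
from scipy.optimize import least_squares
from station import camera_model
M={n:camera_model(n) for n in("scene","top")}
def proj(n,X):
    m=M[n];c=np.atleast_2d(X)@m["R"].T+m["t"];p=c@m["camera_matrix"].T;return p[:,:2]/p[:,2:]
def at_z(n,px,z):
    m=M[n];d=m["R"].T@np.linalg.solve(m["camera_matrix"],[px[0],px[1],1]);o=-m["R"].T@m["t"]
    return o+d*(z-o[2])/d[2]
def T(p,P):
    x,y,a=p;c,s=np.cos(a),np.sin(a);P=np.asarray(P,float)
    return np.c_[x+c*P[:,0]-s*P[:,1],y+s*P[:,0]+c*P[:,1],P[:,2]]
def fit(obs,p0):  # obs: (cam, local pt, px)
    f=lambda p:np.concatenate([proj(n,T(p,[P]))[0]-px for n,P,px in obs])
    r=least_squares(f,p0,loss="soft_l1",x_scale=[.01,.01,.05]);return r.x,r.fun.reshape(-1,2)
E
python3 - <<'E'
from geo import *
np.set_printoptions(precision=4,suppress=True)
A=lambda x,y:(120+(x+.5)/4-.5,170+(y+.5)/4-.5)
B=lambda x,y:(350+(x+.5)/2.857-.5,190+(y-360+.5)/2.857-.5)
C=lambda x,y:(165+(x-400+.5)/3.478-.5,95+(y-360+.5)/3.478-.5)
# colour blobs in top view
t=cv2.imread("pics/top0.png");h=cv2.cvtColor(t,cv2.COLOR_BGR2HSV)
def blobs(lo,hi,box):
    m=cv2.inRange(h,lo,hi);k=np.zeros_like(m);x0,y0,x1,y1=box;k[y0:y1,x0:x1]=m[y0:y1,x0:x1]
    n,_,st,ce=cv2.connectedComponentsWithStats(k);return [(ce[i].round(1),st[i,4]) for i in range(1,n) if st[i,4]>20]
bw=blobs((105,100,60),(122,255,255),(225,180,305,240));bf=blobs((105,100,60),(122,255,255),(128,180,215,252))
g=blobs((45,80,40),(80,255,255),(225,180,305,240));pu=blobs((130,60,40),(160,255,255),(225,180,305,240))
print(bw,bf,g,pu)
cr=[(64,92),(64,-92),(-64,-92),(-64,92)] # TL,TR,BR,BL in image
q=lambda x,y,z:np.array([x,y,z])/1000
def rack(corners,cards,p0):
    o=[("top",q(*c,26),A(*k)) for c,k in zip(cr,corners)]+[("top",q(*c,58),k) for c,k in cards]
    return fit(o,p0)
by=sorted(bw,key=lambda b:b[0][1])
w,rw=rack([(441,75),(717,63),(724,243),(449,255)],[((31,-43),by[0][0]),((-31,-43),by[1][0]),((-31,43),g[0][0]),((31,43),pu[0][0])],[.5,0,0])
f_,rf=rack([(52,148),(313,65),(368,237),(107,321)],[((31,-43),max(bf,key=lambda b:b[0][0])[0]),((-31,43),min(bf,key=lambda b:b[0][0])[0])],[.5,.25,.3])
print("work",w,"\n",rw.T,"\nfile",f_,"\n",rf.T)
# stand plate
pl=[at_z("top",B(*k),.014) for k in[(148,398),(298,411),(289,541),(136,526)]]
pl=np.array(pl);print("plate",pl,np.linalg.norm(np.diff(pl,axis=0),axis=1))
d=(pl[0]+pl[3]-pl[1]-pl[2]);print("yaw",np.arctan2(d[1],d[0]))
u=B(222,455);v=C(558,457);P=[M[n]["camera_matrix"]@np.c_[M[n]["R"],M[n]["t"]] for n in("top","scene")]
X=cv2.triangulatePoints(P[0],P[1],np.array(u),np.array(v)).ravel();X=X[:3]/X[3]
print("lens",X,proj("top",X)[0]-u,proj("scene",X)[0]-v)
# overlay check in scene view
s=cv2.imread("pics/scene0.png")
for p in(w,f_):
    for x in(64,-64):
        for y in(92,-92):
            a=proj("scene",T(p,[q(x,y,26)]))[0];cv2.circle(s,tuple((a*8).astype(int)),8,(0,255,255),-1,shift=3)
    for x in(31,-31):
        for y in(43,-43):
            for e in(-35,35):
                a=proj("scene",T(p,[q(x,y+e,58)]))[0];cv2.circle(s,tuple((a*8).astype(int)),6,(0,0,255),-1,shift=3)
yaw=np.arctan2(d[1],d[0]);n=np.array([np.cos(yaw),np.sin(yaw),0]);l=np.array([-n[1],n[0],0])
for k in range(24):
    X2=X+.029*(np.cos(k*.2618)*l+np.sin(k*.2618)*np.array([0,0,1]));a=proj("scene",X2)[0];cv2.circle(s,tuple((a*8).astype(int)),4,(0,255,0),-1,shift=3)
a=proj("scene",X+.15*n)[0];cv2.circle(s,tuple((a*8).astype(int)),8,(255,0,255),-1,shift=3)
o=np.r_[cv2.resize(s[215:350,250:470],(800,491),interpolation=cv2.INTER_CUBIC)]
o2=cv2.resize(s[95:150,180:255],(150,110),interpolation=cv2.INTER_CUBIC)
o[:110,:150]=o2;cv2.imwrite("pics/chk.png",o)
E
```

```text
[(array([281.8, 196.2]), np.int32(101)), (array([282.9, 218.9]), np.int32(106))] [(array([181.1, 201.4]), np.int32(85)), (array([157.7, 232.9]), np.int32(90))] [(array([251.7, 220.3]), np.int32(113))] [(array([250.6, 197.6]), np.int32(106))]
work [0.5279 0.0044 0.0554] 
 [[ 2.7816 -0.3175  0.0582  2.479  -0.1977 -0.3001 -0.7755 -0.5715]
 [-0.7287 -0.5392  0.2763  0.2161  0.1446  0.1698  0.1594  0.1036]] 
file [0.501  0.2658 0.3281] 
 [[ 0.7701 -0.9838 -0.8495  0.5972  0.2372 -0.0166]
 [-0.5377 -0.2787  0.429   0.2552 -0.0141  0.1163]]
plate [[ 0.5505 -0.3752  0.014 ]
 [ 0.5394 -0.5238  0.014 ]
 [ 0.4114 -0.5133  0.014 ]
 [ 0.4245 -0.3627  0.014 ]] [0.1491 0.1284 0.1512]
yaw 1.4902174074422385
lens [ 0.4876 -0.3828  0.2374] [ 0.3376 -0.4027] [0.5749 0.0687]
```

View pics/chk.png

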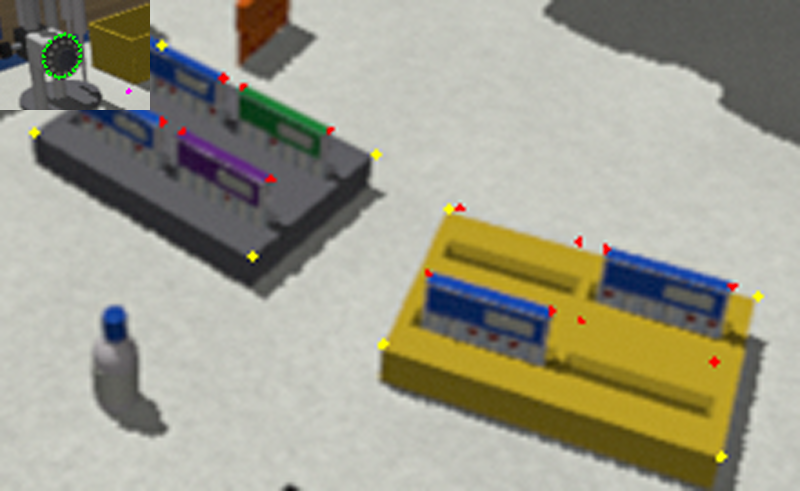

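The overlay agrees: red and yellow model points sit on the card and rack corners, and the green ring sits on the lens ring. The plate measures 149x128 mm against the true 150x130, and the lens height of 0.237 m is within the given range.

Now the first card. I retract first so the sweep clears the camera.

```bash
cat > arm.py <<'E'
from geo import *
from station import *
from scipy.spatial.transform import Rotation as Ro
W=(.5279,.0044,.0554);F=(.501,.2658,.3281);LENS=np.array([.4876,-.3828,.2374]);YAW=1.490
ZG=.032
def down(a): return (Ro.from_euler("z",a)*Ro.from_euler("x",np.pi)).as_rotvec()
def slot(r,x,y): return T(r,[[x,y,0]])[0][:2], down(r[2]+np.pi/2)
def st(tag):
    s=read_state();print(tag,"t%.1f"%s["time"],"tcp",s["tool_pos"].round(4),"F",s["contact_force"].round(2),"w%.4f"%s["gripper_width"],flush=True)
def pic(n,name,box,size):
    x0,y0,x1,y1=box;im=cv2.cvtColor(camera(n),cv2.COLOR_RGB2BGR)[y0:y1,x0:x1];cv2.imwrite("pics/"+name,cv2.resize(im,size,interpolation=cv2.INTER_CUBIC))
def pick(x,y):
    p,o=slot(W,x,y)
    goto([*p,.14],o);grip(.035,25);move_straight([*p,ZG],vel=.15);st("at card")
    grip(0,25);st("gripped")
    move_straight([*p,.14],vel=.15);st("lifted")
def place(x,y):
    p,o=slot(F,x,y)
    goto([*p,.14],o);st("over")
    move_straight([*p,ZG+.029],vel=.15);st("above flare")
    move_straight([*p,ZG+.002],vel=.04);st("down")
E
python3 - <<'E'
from arm import *
goto([.11,-.365,.30],down(read_state()["q"][0]+np.pi/2));st("retract")
goto([.40,.0,.25],down(np.pi/2));st("mid")
pick(-.031,-.043)
cv2.imwrite("pics/s1.png",cv2.cvtColor(camera("scene"),cv2.COLOR_RGB2BGR))
pic("scene","lift1.png",(200,110,480,320),(800,600))
E
```

```text
retract t1.0 tcp [ 0.1102 -0.3655  0.2995] F [-0.13 -0.72 -0.69] w0.0855
mid t2.7 tcp [ 0.4001 -0.0007  0.2499] F [-0.22  0.12  0.79] w0.0856
at card t4.8 tcp [ 0.5    -0.0404  0.033 ] F [0.72 0.22 0.12] w0.0349
gripped t5.1 tcp [ 0.5002 -0.0404  0.0334] F [-0.56 -0.33  4.64] w0.0081
lifted t6.0 tcp [ 0.4988 -0.0401  0.1386] F [-0.77  0.49 -1.21] w0.0086
```

View pics/lift1.png

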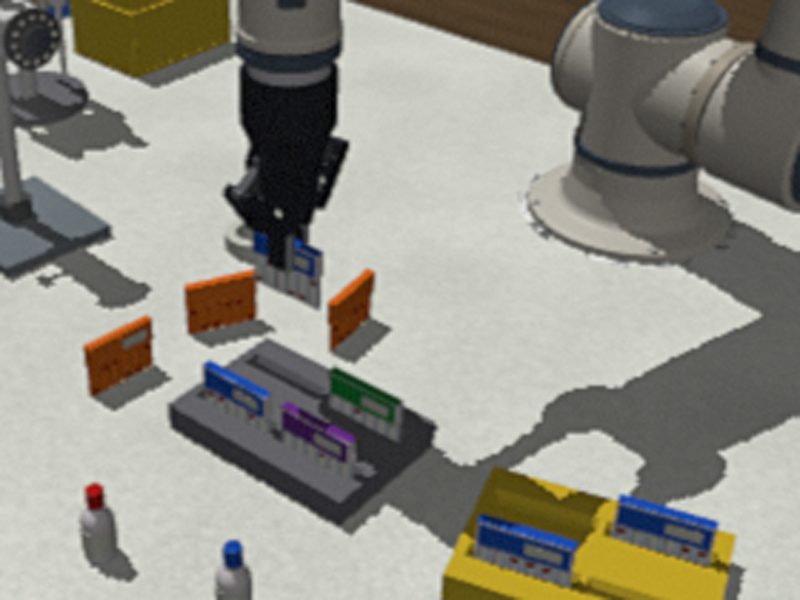

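The blue card is held square and upright at about (290,268), its slot is empty, and the other cards are undisturbed. Placing it in slot 0.

```bash
python3 - <<'E'
from arm import *
place(-.031,-.043)
sleep(.2);st("settled")
pic("scene","ins1.png",(330,240,490,360),(800,600))
E
```

```text
over t7.1 tcp [0.4857 0.2142 0.1398] F [ 0.5  -0.69 -0.6 ] w0.0088
above flare t7.8 tcp [0.4861 0.2147 0.0619] F [0.73 0.37 0.15] w0.0088
down t8.6 tcp [0.4854 0.2151 0.0338] F [-0.21  0.1  -0.72] w0.0083
settled t8.8 tcp [0.4855 0.2151 0.034 ] F [-0.3  -0.06  0.53] w0.0087
```

View pics/ins1.png

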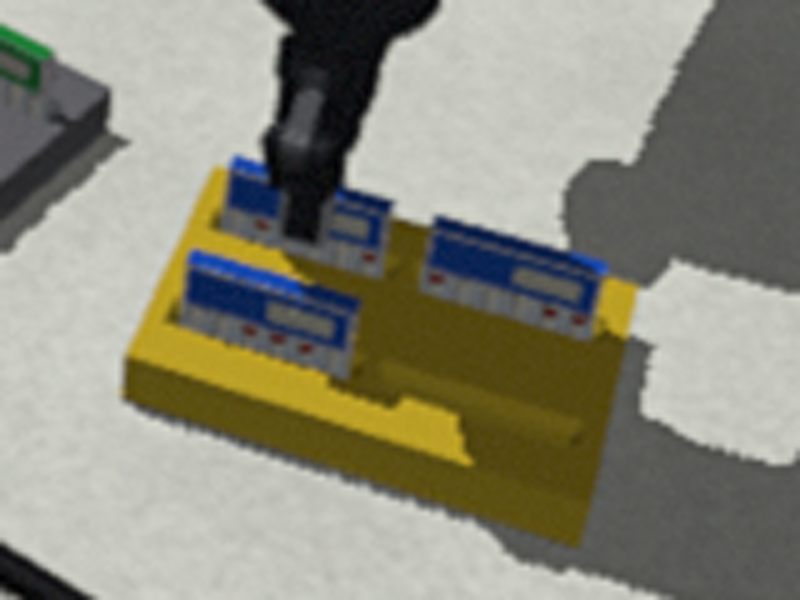

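The card (about (305,220)) is in the rear-left slot, at the same height as its filed neighbours, with no contact force. I release it and do the second one the same way.

```bash
python3 - <<'E'
from arm import *
p,o=slot(F,-.031,-.043)
grip(.025);sleep(.2);st("released");move_straight([*p,.14],vel=.2)
pick(.031,-.043);place(.031,.043);sleep(.2);st("settled")
p,o=slot(F,.031,.043)
grip(.025);sleep(.2);st("released");move_straight([*p,.16],vel=.15)
goto([.46,.05,.2],down(W[2]+np.pi/2));st("away")
pic("scene","placed.png",(240,210,480,370),(800,533))
E
```

```text
released t9.4 tcp [0.4855 0.2151 0.034 ] F [0.18 0.03 0.22] w0.0248
at card t12.2 tcp [ 0.5619 -0.0369  0.0332] F [-0.33 -0.8   1.03] w0.0348
gripped t12.5 tcp [ 0.5621 -0.0369  0.0335] F [0.59 0.07 4.44] w0.0084
lifted t13.4 tcp [ 0.5606 -0.0367  0.1384] F [-0.35 -0.02 -0.97] w0.0084
over t14.7 tcp [0.517  0.3154 0.1398] F [ 0.03 -0.08  0.2 ] w0.0085
above flare t15.4 tcp [0.5171 0.3163 0.0619] F [ 0.04 -0.53 -0.14] w0.0084
down t16.2 tcp [0.5164 0.3165 0.0337] F [0.23 0.08 0.14] w0.0083
settled t16.4 tcp [0.5165 0.3165 0.0339] F [-0.63  0.08 -0.74] w0.0083
released t16.9 tcp [0.5165 0.3165 0.034 ] F [-0.35  0.79  0.33] w0.0252
away t19.0 tcp [0.4601 0.0507 0.1996] F [-0.53  1.6   0.28] w0.0250
```

View pics/placed.png

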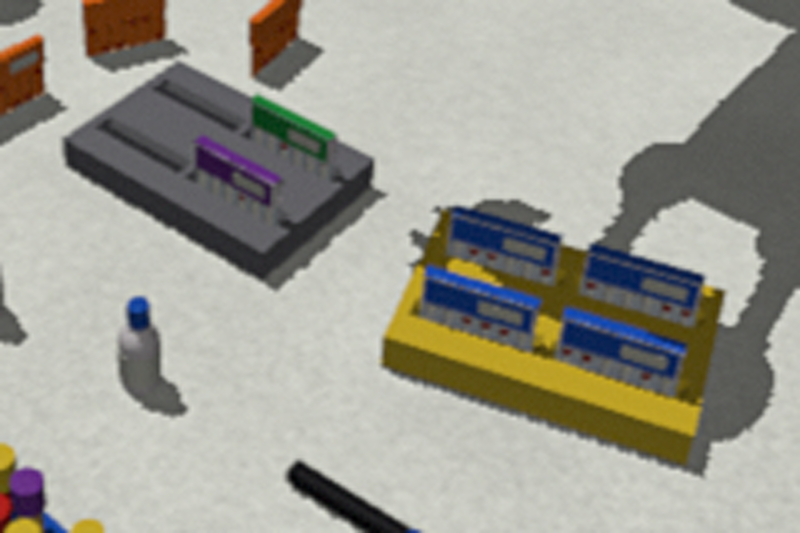

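All four blue cards stand level in the yellow rack. The new ones are at (505,243) and (625,345), with tops matching their neighbours, and the purple and green cards are untouched. Now the green card.

```bash
python3 - <<'E'
from arm import *
pick(-.031,.043);grip(0,40)
n=np.array([np.cos(YAW),np.sin(YAW),0]);tgt=LENS+.15*n;tgt[2]+=ZG+.0015-.0315
o=down(YAW+np.pi+np.pi/2)   # card x (=rack x at a=W+pi/2) -> -n
print(tgt)
move_straight([.45,-.02,.24],vel=.2)
goto([.47,-.05,.24],o);st("turned");print(read_state()["q"].round(2))
move_straight(tgt,vel=.15);sleep(.5);st("present")
for c in("top","scene"): cv2.imwrite(f"pics/p_{c}.png",cv2.cvtColor(camera(c),cv2.COLOR_RGB2BGR))
a=cv2.resize(cv2.imread("pics/p_scene.png")[60:200,180:320],(400,400),interpolation=cv2.INTER_CUBIC)
b=cv2.resize(cv2.imread("pics/p_top.png")[160:300,330:470],(400,400),interpolation=cv2.INTER_CUBIC)
cv2.imwrite("pics/pres.png",np.hstack([a,b]))
E
```

```text
at card t20.6 tcp [0.4952 0.0456 0.0331] F [ 0.58 -0.13  0.62] w0.0350
gripped t20.9 tcp [0.4954 0.0456 0.0334] F [ 1.01 -0.01  5.27] w0.0083
lifted t21.8 tcp [0.494  0.0456 0.1386] F [-0.07  0.49 -0.38] w0.0086
[ 0.49970627 -0.23328934  0.2394    ]
turned t24.2 tcp [ 0.4699 -0.0497  0.2394] F [ 0.21 -0.    0.05] w0.0081
[-0.18 -0.25  1.54  0.    1.85  1.47]
present t26.1 tcp [ 0.4997 -0.2332  0.2394] F [-0.96 -0.49 -0.29] w0.0081
```

View pics/pres.png

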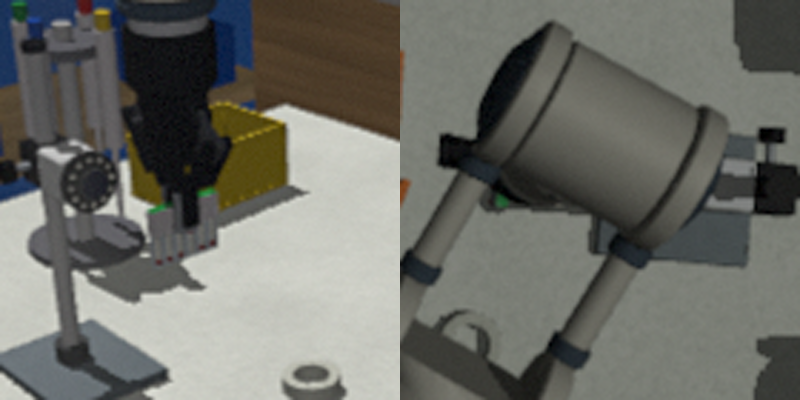

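The scene crop shows the white back of the green card at (182,230), upright, so its labelled front faces the lens at (90,180). The column and head haven't moved. I compare the card's predicted corners with the picture before handing in.

```bash
python3 - <<'E'
from arm import *
s=read_state();p=s["tool_pos"];R=Ro.from_rotvec(s["ee_rot"]).as_matrix();print("tool z",R[:,2].round(3))
n=np.array([np.cos(YAW),np.sin(YAW),0]);l=np.array([-n[1],n[0],0]);z=np.array([0,0,1])
mid=LENS+.15*n
im=cv2.imread("pics/p_scene.png")[60:200,180:320];o=cv2.resize(im,(560,560),interpolation=cv2.INTER_CUBIC)
P=[mid+a*.035*l+b*.0265*z for a,b in((-1,-1),(1,-1),(1,1),(-1,1))]
q=(proj("scene",P)-[180,60]+.5)*4-.5
for a in q: cv2.circle(o,tuple(a.astype(int)),2,(0,0,255),-1)
r=[LENS+.029*(np.cos(k*.26)*l+np.sin(k*.26)*z) for k in range(24)]
for a in (proj("scene",r)-[180,60]+.5)*4-.5: cv2.circle(o,tuple(a.astype(int)),1,(0,255,255),-1)
cv2.imwrite("pics/final.png",o[150:450])
E
```

```text
tool z [ 0. -0. -1.]
```

View pics/final.png

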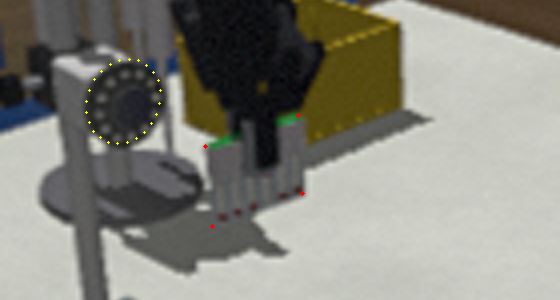

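The card's corners lie within about 1–1.5 px (3–4 mm) of the ideal outline, well inside the ±15 mm tolerance, and the ring still matches the lens. Handing in.

```bash
python3 - <<'E'
from arm import *
st("end");print(hand_in())
E
```

```text
end t26.2 tcp [ 0.4997 -0.2333  0.2394] F [-0.17  0.53 -0.69] w0.0081
the job is handed in; nothing more can be done
None
```

The job is handed in at 26.2 s of the 69 s allowed, with the green card still held in front of the reading camera. `hand_in()` gave no verdict.

- **Blue cards:** I moved both from the grey rack into the two free slots of the yellow rack and let go. In the picture taken afterwards their tops were level with the two cards already filed. The force readings showed no resistance going in.
- **Green card:** It is gripped at 40 N (measured width 8.1 mm) and upright, with its labelled front towards the lens. Its aim point is 15 cm from the glass, level with it. Its corners were within about 1–1.5 px (3–4 mm) of the ideal outline. The foot edge was the least exact, appearing slightly higher than predicted.
- **Everything else:** The purple card, the filed cards and the camera looked unmoved in the pictures. I did not re-measure the vials, tape roll or marker, but no move came near them. No check failed.
- **Limits of the checks:** The arm hid the green card from the top camera, so that check is from the scene camera alone. The squareness to the lens comes from the stand's base plate, accurate to about 0.03 rad by my estimate.

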